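# Replug the charger into the shuttered desk outlet

## Task

The extension strip is about to be taken away, so pull the white charger out of it and plug it into the grey desk outlet instead. Set its two pins into the two holes of the outlet's spring-closed shutter, push the shutter sideways with them while bearing down lightly until you feel the pins drop into the sockets hidden beneath, then press the charger fully home and let go. Work by feel and do not force it: more than about 40 N between charger and outlet damages the shutter; leave the mug, glue stick and eraser where they stand.

Things in the scene. Friction and masses are not known exactly. Their poses are not given: they have to be found in the camera images.
- charger: White plug-in USB charger, a rounded block 44 (its x) x 40 (its y) x 50 mm (its z), about 80 g, two USB ports in its top. Origin: centre of its flat underside, z up. At the start its underside rests on the strip's rim, 42 mm above the desk, its pins hanging in a socket well; nothing clamps it, it lifts straight up. Grip it across its y (40 mm), best some 28 mm above the underside
- pin_tips (a point): Point on the charger midway between the ends of its two pins, 19 mm below the charger's origin, same axes. The pins are straight round steel rods 4.8 mm thick with slightly bevelled ends that stick 19 mm down out of the underside, 19 mm apart along the charger's x (at x = -9.5 and +9.5 mm)
- strip: White extension strip, 54 x 269 x 47 mm (long along its y), four socket wells and a rocker switch, fixed to the desk. Origin: centre of its underside on the desk
- outlet: Grey desk outlet, a low box 84 (its x) x 180 (its y) x 37.5 mm, fixed to the desk. Origin: centre of its underside, on the desk, z up. A white shutter plate, 57 x 84 x 3.5 mm, lies in its top and slides along the outlet's y; its top is 38.5 mm above the desk. Plugged in, the charger has its x along the outlet's x and its underside on the shutter
- shutter_holes (a point): Point on the shutter's top face midway between its two round through holes (7.0 mm wide, 1 mm bevel, 19 mm apart along the outlet's x); it moves with the shutter. Closed: at x = 0, y = -21, z = 38.5 mm from the outlet's origin. Pins put through the holes stand on the flat socket insert, 4 mm below the shutter's top, and slide over it with the shutter until the sockets are reached
- rail_mid (a point): Middle of the rail under the shutter, at x = 0, y = 0, z = 34.5 mm from the outlet's origin. The black socket insert there has two round sockets, 6.7 mm wide, 18.5 mm deep, 19 mm apart along the outlet's x. It was clipped in by hand and sits fast, but anywhere on the rail: the sockets lie up to 12 mm to either side of this point along the outlet's y; only feeling tells where
- shutter (a joint): How far the shutter has slid, m: 0 closed, growing as it slides along the outlet's +y; stop at 0.037. The sockets are reached between 0.009 and 0.033. A spring pulls it shut with 1.8 N at 0, 3.8 N at 0.033; plugged in, the charger's pins keep it open
- mug: White dotted mug, 82 x 114 x 91 mm, a bystander; origin: centre of its underside
- glue_stick: Standing glue stick, 27 mm thick, 90 mm high, a bystander; origin: centre of its underside
- eraser: Eraser, 20 x 44 x 12 mm, a bystander; origin: centre of its underside
Mind the look-alikes: they are no part of the job. What is meant by the charger is not orange, and is the smaller of those in its own colour.

How it is judged (in metres and radians):
On the way, in this order (a step that is already met when the one before it is completed fails the run):
1. the charger is pulled out of the strip (its pins clear of the strip's top) (z of pin_tips in the frame of strip above 0.045 m), for 0.1 s.
2. the charger's pins stand in the shutter's holes and have pushed the shutter more than 5 mm open (z of pin_tips in the frame of shutter_holes below -0.0015 m and horizontal distance between pin_tips and shutter_holes below 0.005 m and value of joint shutter above 0.005 m), for 0.1 s.
At the end, for the whole second after the job is handed in: The charger is plugged into the desk outlet: its underside within 2.5 mm of the shutter's top, between the ends of the sockets' range (5 mm across, 16 mm along), upright within 0.1 rad, the shutter held open by its pins, released and at rest (z of charger in the frame of outlet between 0.0355 and 0.041 m and x of charger in the frame of outlet between -0.005 and 0.005 m and y of charger in the frame of outlet between -0.016 and 0.016 m and angle between charger's own z axis and vertical below 0.1 rad and value of joint shutter above 0.005 m and linear speed of charger below 0.02 m/s and contact force between the fingers and charger below 0.1 N); the robot touches nothing.
It fails at once if more than 40 N between charger and outlet (shutter or pins damaged) (contact force between charger and outlet above 40 N).
It fails at once if mug, glue stick or eraser pushed more than 20 mm (distance of any of mug, glue_stick, eraser from where it was at the start of the episode above 0.02 m).
It fails at once if mug or glue stick tipped (angle between any of mug, glue_stick's own z axis and vertical above 0.3 rad).
It also fails if it takes over 54 s, if anything falls off the work surface, if the arm or the gripper's body presses on something with over 40 N, if the wrist force passes 120 N, or if a joint passes its speed limit or range.

## Robot

A 6-joint arm with a two-finger parallel gripper is mounted at the origin on a cart in front of the work surface, level with it; the furniture and walls round the work are solid. World frame = base frame: x ahead of the robot, y to its left, z up, the work surface at z = 0. Lengths are in m, angles in degrees, forces in N, time in s.
With the tool pointing down it reaches from about 0.275 to 0.775 m from the base axis. Payload 14.6 kg.
Tool frame: the origin (TCP) lies at the very end of the fingers, on their centre line; the grasp point (between the pads) lies 19 mm behind it; z points along the fingers, y is the direction in which the jaws open and shut (so a half turn about z gives the same grasp; the last joint's range is limited). The gripper opens to 85 mm and grips with 20 to 120 N. Pads are 22 mm wide; open, the fingers measure 114 mm over their backs; the gripper's body (76 mm by 85 mm) begins 54 mm behind the grasp point. The pads swing forward as they close: fully open they stand 13 mm farther back than shut.
Start: joints at [-85.502, 15.075, -2.767, 72.158, 0, 81.102], TCP at [0.122, -0.511, 0.231] pointing down, gripper open.
Joint ranges: [-151.79, 151.79], [-50.71, 97.33], [-67.44, 78.34], [-121.81, 120.89], [-77.56, 73.72], [-180, 180]. Speed limits (degrees/s): [108.29, 108.29, 147.25, 159.86, 180, 180].

## Interface

Orientations are given as [roll, pitch, yaw] about the fixed x, y, z axes, in that order (R = Rz(yaw) Ry(pitch) Rx(roll)).
In Python, from rig import manip gives the robot as it stands. The module is installed in compiled form; this text tells all that it offers.
- The arm moves only by the tool drive_tool, never from a script. Its argument "deltas" is a list of rows, each an object with "gripper": the opening, from 0 (shut) to 1 (fully open); "translation": the shift along the tool's x, y, z in mm, a list of three; "roll": the turn about the tool's z in degrees. A call has 1 to 20 rows; each row is the pose to reach, as a shift and turn from the pose commanded when the call began, along the tool's axes at that moment; what a row does not reach only later rows make up. A row lasts 1/8 s, in which the tool goes at most 62.5 mm and 10.7 degrees, less where a joint would pass 70% of its speed; a pose out of reach is approached as far as the arm can. A call with a gripper value outside its range is refused whole. The fingers move at their own pace and stop on an object; "squeeze" is the grip in N (left out, the last holds). Time passes only in rows, so rows that repeat a pose let the fingers close. It gives the time, the measured TCP pose, the force and the opening at its end, in the units of the state.
- manip.observe(): the state, without advancing time (a new reading comes with each control period).
- manip.snapshot(name): name is "scene" or "top"; returns a dict with "pixels" (480x640x3 uint8, red, green, blue), "vertical_fov" (degrees; the focal length in pixels is half the picture's height over the tangent of half this angle, whatever the lens; pixels are square), "cx", "cy" (the principal point, pixels), "k1" (the pictures are not rectified: a ray, as slopes to the right and down, at radius r is drawn at 1 + k1 r^2 times it, then the intrinsics apply), "view" (4x4, takes a point from world to camera coordinates). Camera axes: x right, y down, z forward; pixel columns grow to the right and rows downward; lengths in m; the calibration is good to about 2 mm. A picture is of the moment at which its call begins. There is no depth.
- manip.close_job(): hands the job in, once; it reports no verdict.
The state is a dict: "time": time; "q": joint angles; "joint_velocities": joint speeds; "joint_torque": joint torques, N m; "eef_pos": TCP position; "tcp_rot": TCP orientation; "wrist_force": force on the tool from outside, world axes, zero at the start; "ft_torque": the same for the moment, N m; "finger_gap": finger opening in m.
Only numpy, scipy, OpenCV 4.12 (cv2) and the standard library are available. Lean on these libraries where they do the work, as an engineer would, in place of code of your own. Each camera call takes 0.05 s, during which the arm holds its last target. There are 200 camera calls.

## Working session

There is one attempt and no reset: what is moved stays moved. The work goes in short steps, Python scripts to look and compute and a tool call to move; the robot and the scene stay as the last step left them, time stands still between calls to the robot, and variables do not carry over. Pictures are saved under pics/ and viewed, about 8 in all and at most 12, crops included, and the job is handed in when it is done.

Besides the shell and the picture viewer there is one more tool, called after "Call:" in YAML: its name, and indented under it one key for each argument. drive_tool: Moves the arm, as the interface text tells. Its arguments: {"type":"object","properties":{"deltas":{"type":"array"},"squeeze":{"type":"number"}},"required":["deltas"]}

```bash
mkdir -p pics
cat > h.py <<'E'
import numpy as np, cv2
from rig import manip
def snap(n,f=None):
    s=manip.snapshot(n); 
    if f: cv2.imwrite('pics/'+f,s['pixels'][...,::-1])
    return s
def K(s):
    f=240/np.tan(np.radians(s['vertical_fov'])/2); return np.array([[f,0,s['cx']],[0,f,s['cy']],[0,0,1]])
def ray(s,uv):
    uv=np.array(uv,float).reshape(-1,1,2)
    # r'=r(1+k1 r^2): same as opencv k1
    p=cv2.undistortPoints(uv,K(s),np.array([s['k1'],0,0,0.]))[:,0]
    V=np.array(s['view']); d=np.c_[p,np.ones(len(p))]@V[:3,:3]
    return -V[:3,:3].T@V[:3,3], d
def plane(s,uv,z):
    o,d=ray(s,uv); return o+d*((z-o[2])/d[:,2])[:,None]
def proj(s,P):
    V=np.array(s['view']); r=cv2.Rodrigues(V[:3,:3])[0]
    return cv2.projectPoints(np.array(P,float).reshape(-1,1,3),r,V[:3,3],K(s),np.array([s['k1'],0,0,0.]))[0][:,0]
def tri(s1,a,s2,b):
    o1,d1=ray(s1,a);o2,d2=ray(s2,b);out=[]
    for x,y in zip(d1,d2):
        t=np.linalg.lstsq(np.c_[x,-y],o2-o1,rcond=None)[0]; p,q=o1+t[0]*x,o2+t[1]*y
        out.append(np.r_[(p+q)/2,np.linalg.norm(p-q)])
    return np.array(out)
E
python3 - <<'E'
from h import *
for n in('scene','top'):
    s=snap(n,n+'1.png'); print(n,s['vertical_fov'],s['cx'],s['cy'],s['k1']);print(np.round(s['view'],3).tolist())
o=manip.observe();print(o)
E
```

```text
scene 42.666159661909 316.51767073307127 246.8085351482005 -0.037201939147392324
[[-0.769, -0.639, 0.005, 0.463], [-0.353, 0.418, -0.837, 0.203], [0.533, -0.646, -0.547, 1.029], [0.0, 0.0, 0.0, 1.0]]
top 42.43947628187298 316.61013377940924 236.32902686660088 0.05524170900803813
[[0.027, -1.0, 0.0, 0.085], [-0.999, -0.027, -0.043, 0.529], [0.043, 0.001, -0.999, 1.166], [0.0, 0.0, 0.0, 1.0]]
{'time': 0.1, 'q': array([-8.55018980e+01,  1.50962578e+01, -2.79928574e+00,  7.21578173e+01,
        4.31666609e-04,  8.11010582e+01]), 'joint_velocities': array([ 0.02242604, -0.0763129 ,  0.09345862, -0.01236828,  0.06117415,
       -0.00909498]), 'joint_torque': array([ 3.17185120e-03, -6.38580322e+01,  3.85062397e+01,  9.96924093e-03,
       -1.95495600e-04, -1.72342908e-05]), 'eef_pos': array([ 0.12161156, -0.51047866,  0.23087708]), 'tcp_rot': array([-1.79947348e+02, -8.68097519e-03,  1.33970396e+01]), 'wrist_force': array([ 0.00204539, -0.00600368, -0.36188181]), 'ft_torque': array([-0.02277234,  0.00435393,  0.01601003]), 'finger_gap': 0.08536393730827738}
```

View pics/scene1.png

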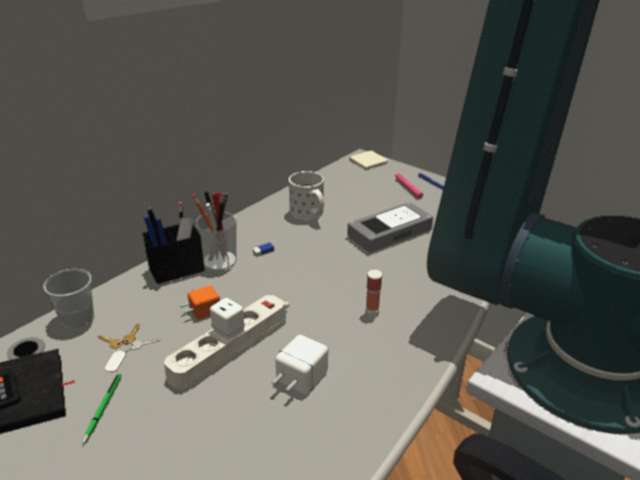

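View pics/top1.png

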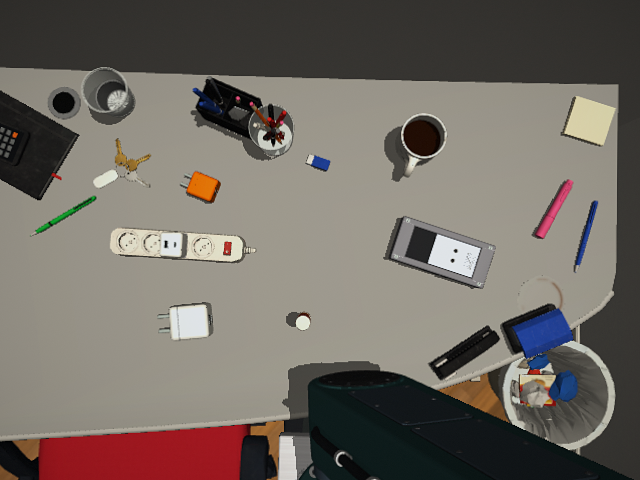

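The scene view shows the charger in the strip at (228,317) and the outlet at (392,227). In the top view the charger is at (172,244), the outlet at (441,252) with its shutter holes near (452,256), the glue stick at (302,321) and the mug at (422,140). I'll zoom in.

Run:
```python
from h import *
a=cv2.imread('pics/top1.png');b=cv2.imread('pics/scene1.png')
r=lambda i,x,y,w,h,k:cv2.resize(i[y:y+h,x:x+w],None,fx=k,fy=k,interpolation=cv2.INTER_CUBIC)
A=r(a,380,205,130,97,3);B=r(a,140,215,65,60,6);C=r(b,345,195,98,60,4);D=r(b,200,285,60,60,6)
o=np.zeros((600,800,3),np.uint8)
for i,(x,y) in zip((A,B,C,D),((0,0),(400,0),(0,300),(400,300))):
    i=i[:min(300,i.shape[0]) if y else 360,:400];h=min(i.shape[0],600-y);o[y:y+h,x:x+i.shape[1]]=i[:h]
cv2.imwrite('pics/crop1.png',o)
```

```text
(no output)
```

View pics/crop1.png

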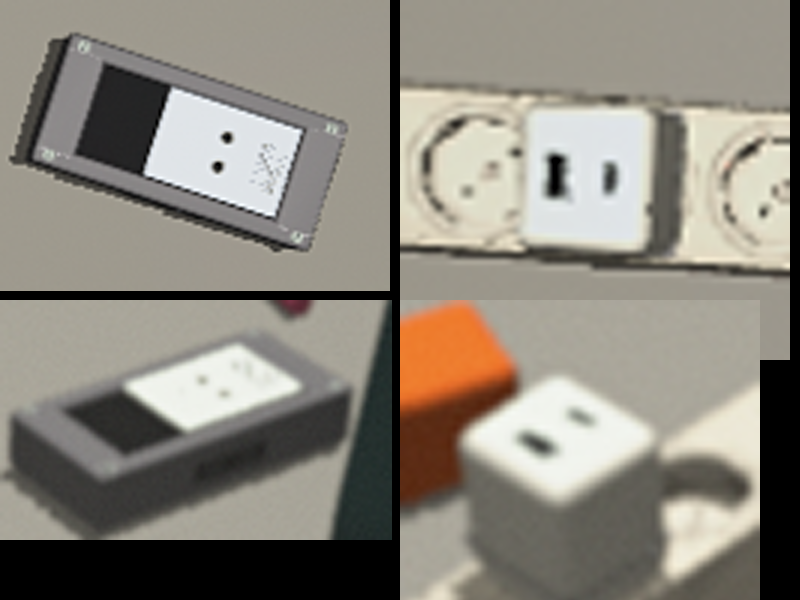

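```bash
cat > m.py <<'E'
from h import *
def blob(img,box,f):
    x,y,w,h=box; c=img[y:y+h,x:x+w].astype(int); m=f(c).astype(np.uint8)
    m=cv2.morphologyEx(m,cv2.MORPH_CLOSE,np.ones((9,9)))
    cs=cv2.findContours(m,0,cv2.CHAIN_APPROX_NONE)[0]; c=max(cs,key=cv2.contourArea)
    return c.reshape(-1,2)+[x,y]
E
python3 - <<'E'
from m import *
t=snap('top');s=snap('scene');T=t['pixels'];S=s['pixels']
print(T[236,166],T[240,195],T[245,480],S[313,230],S[325,222],S[345,205],S[215,400])
def show(n,sn,c,z):
    M=cv2.moments(c.reshape(-1,1,2)); ctr=[M['m10']/M['m00'],M['m01']/M['m00']]
    w=plane(sn,c,z)[:,:2]; r=cv2.minAreaRect((w*1000).astype(np.float32)); 
    print(n,len(c),np.round(ctr,1),'rect mm',np.round(r[0],1),np.round(r[1],1),round(r[2],1)); return ctr
white=lambda c:(c.min(2)>195)&(c[...,2]>=c[...,0]-3)
a=show('chT',t,blob(T,(155,225,40,40),white),.092)
b=show('chS',s,blob(S,(205,294,42,45),lambda c:c.min(2)>150),.092)
print('charger top',tri(t,[a],s,[b]))
a=show('shT',t,blob(T,(400,210,100,80),lambda c:c.min(2)>180),.0385)
b=show('shS',s,blob(S,(360,198,75,45),lambda c:c.min(2)>160),.0385)
print('shutter',tri(t,[a],s,[b]))
show('strip',t,blob(T,(100,220,148,50),lambda c:(c.min(2)>150)),.047)
h=plane(t,[[455.7,250.7],[452.7,260.7]],.0385);print('holes',h,h.mean(0))
for n,p in(('glue',(302,321)),('mug',(422,140))):print(n,plane(t,[p],.09))
E
```

```text
[223 227 228] [215 206 186] [135 133 132] [240 242 234] [106 104  96] [224 217 197] [239 242 235]
chT 73 [170.6 243.8] rect mm [502.6 357.1] [31.8 36.2] 89.2
chS 132 [231.2 305.7] rect mm [487.5 363.8] [57.6 97. ] 45.2
charger top [[0.49897327 0.35330573 0.09259553 0.01025594]]
shT 141 [453.8 255.5] rect mm [ 496.8 -156.6] [85.4 55.9] 73.1
shS 88 [397.7 216.1] rect mm [ 495.3 -156.1] [87.7 61.3] 73.3
shutter [[ 0.49645014 -0.15645729  0.037282    0.0010309 ]]
strip 305 [176.2 244.5] rect mm [502.6 352.6] [252.2  47.3] 87.7
holes [[ 0.50579723 -0.15926233  0.0385    ]
 [ 0.48711458 -0.15404932  0.0385    ]] [ 0.49645591 -0.15665583  0.0385    ]
glue [[0.37286995 0.12093169 0.09      ]]
mug [[ 0.7003517  -0.08406955  0.09      ]]
```

```bash
cat >> h.py <<'E'
def go(*Ps):
    """Ps: (x,y,z,yaw) world -> tool-axis deltas mm, roll"""
    o=manip.observe(); p=o['eef_pos']; rx,ry,rz=o['tcp_rot']; 
    from scipy.spatial.transform import Rotation as R
    Rm=R.from_euler('xyz',[rx,ry,rz],degrees=True)
    print('t',o['time'],'p',np.round(p*1e3,1),'rot',np.round(o['tcp_rot'],2),'F',np.round(o['wrist_force'],2),'gap',o['finger_gap'])
    for P in Ps:
        d=Rm.inv().apply(np.array(P[:3])-p)*1000; print(np.round(d,1),'roll',round((rz-P[3]+180)%360-180,1))
E
python3 -c "
from h import *
go((.42,-.2,.2,60),(.5015,.355,.16,178.5))"
```

```text
t 0.2 p [ 121.6 -510.6  231. ] rot [-1.7996e+02 -1.0000e-02  1.3390e+01] F [-0.62  0.37 -0.71] gap 0.08508969598225823
[ 362.2 -233.    31.2] roll -46.6
[ 570.  -754.    71.5] roll -165.1
```

Call:
drive_tool:
  deltas:
    - {"gripper":1,"translation":[60,-40,0],"roll":-10}
    - {"gripper":1,"translation":[120,-80,0],"roll":-20}
    - {"gripper":1,"translation":[180,-120,0],"roll":-30}
    - {"gripper":1,"translation":[240,-155,0],"roll":-40}
    - {"gripper":1,"translation":[300,-195,0],"roll":-50}
    - {"gripper":1,"translation":[360,-233,0],"roll":-60}
    - {"gripper":1,"translation":[382,-288,0],"roll":-70}
    - {"gripper":1,"translation":[403,-340,0],"roll":-80}
    - {"gripper":1,"translation":[424,-392,0],"roll":-90}
    - {"gripper":1,"translation":[445,-444,0],"roll":-100}
    - {"gripper":1,"translation":[466,-496,0],"roll":-110}
    - {"gripper":1,"translation":[487,-548,10],"roll":-120}
    - {"gripper":1,"translation":[508,-600,30],"roll":-130}
    - {"gripper":1,"translation":[529,-652,50],"roll":-140}
    - {"gripper":1,"translation":[550,-704,70],"roll":-150}
    - {"gripper":1,"translation":[570,-754,72],"roll":-160}
    - {"gripper":1,"translation":[570,-754,72],"roll":-165}
    - {"gripper":1,"translation":[570,-754,72],"roll":-165}
    - {"gripper":1,"translation":[570,-754,72],"roll":-165}

```text
time: 2.58
eef_pos: [0.5014, 0.3543, 0.1594]
tcp_rot: [-180.0, -0.0, 178.2]
wrist_force: [0.4, 0.7, -1.4]
finger_gap: 0.0855
```

Run:
```python
from h import *
go((.5015,.355,.051,178.5))
t=snap('top');s=snap('scene')
a=cv2.resize(t['pixels'][190:300,110:240],(400,338));b=cv2.resize(s['pixels'][240:390,150:310],(400,375))
o=np.zeros((375,800,3),np.uint8);o[:338,:400]=a;o[:,400:]=b
cv2.imwrite('pics/hover.png',o[...,::-1])
```

```text
t 2.575 p [501.4 354.3 159.4] rot [-180.     -0.    178.24] F [ 0.44  0.68 -1.38] gap 0.08547502000044774
[ -0.    0.7 108.4] roll -0.3
```

View pics/hover.png

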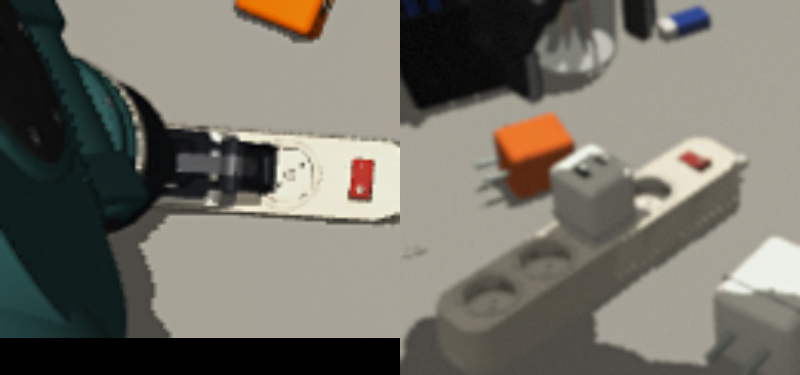

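Run:
```python
from h import *
t=snap('top');s=snap('scene','sc2.png')
for P in [(.5014,.3543,.1594),(.5014,.3543,.092),(.5014,.3543,.047)]: print(proj(t,P),proj(s,P))
```

```text
[[162.58505896 243.41155574]] [[223.52823643 272.186953  ]]
[[172.09759089 244.61931586]] [[226.69863828 305.31211372]]
[[177.81840444 245.34598994]] [[228.69967576 326.10773506]]
```

View pics/sc2.png

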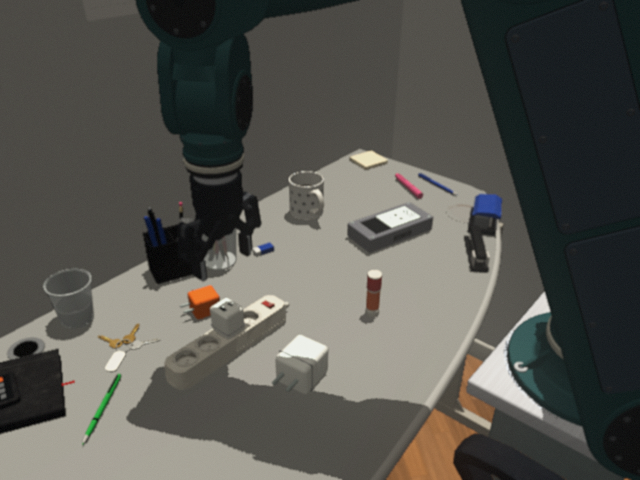

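The gripper straddles the charger along the strip: fingertips at (200,272) and (250,255), charger at (228,315). I'll descend, close and lift.

Call:
drive_tool:
  deltas:
    - {"gripper":1,"translation":[0,0.7,50],"roll":0}
    - {"gripper":1,"translation":[0,0.7,90],"roll":0}
    - {"gripper":1,"translation":[0,0.7,108],"roll":0}
    - {"gripper":1,"translation":[0,0.7,108],"roll":0}
    - {"gripper":0.3,"translation":[0,0.7,108],"roll":0}
    - {"gripper":0.3,"translation":[0,0.7,108],"roll":0}
    - {"gripper":0.3,"translation":[0,0.7,108],"roll":0}
    - {"gripper":0.3,"translation":[0,0.7,108],"roll":0}
    - {"gripper":0.3,"translation":[0,0.7,108],"roll":0}
    - {"gripper":0.3,"translation":[0,0.7,108],"roll":0}
  squeeze: 50

```text
time: 4.03
eef_pos: [0.5019, 0.3557, 0.0523]
tcp_rot: [180.0, 0.1, 178.4]
wrist_force: [-1.7, -0.7, 6.3]
finger_gap: 0.0398
```

Call:
drive_tool:
  deltas:
    - {"gripper":0.3,"translation":[0,0,-8],"roll":0}
    - {"gripper":0.3,"translation":[0,0,-20],"roll":0}
    - {"gripper":0.3,"translation":[0,0,-45],"roll":0}
    - {"gripper":0.3,"translation":[0,0,-80],"roll":0}
    - {"gripper":0.3,"translation":[0,0,-100],"roll":0}
    - {"gripper":0.3,"translation":[0,0,-100],"roll":0}
  squeeze: 60

```text
time: 4.78
eef_pos: [0.5022, 0.3559, 0.1532]
tcp_rot: [179.9, 0.2, 178.4]
wrist_force: [0.5, -0.3, -1.5]
finger_gap: 0.0394
```

Run:
```python
from h import *
# hover short of outlet on the -y... first intermediate
go((.4965,-.1566,.14,163.1))
s=snap('scene')
P=manip.observe()['eef_pos']; u,v=proj(s,P)[0].astype(int)
cv2.imwrite('pics/lift.png',cv2.resize(s['pixels'][v-60:v+70,u-80:u+80],None,fx=4,fy=4,interpolation=2)[...,::-1]); print(u,v)
```

```text
t 4.775 p [502.2 355.9 153.2] rot [1.7991e+02 1.6000e-01 1.7840e+02] F [ 0.5  -0.32 -1.48] gap 0.039410864294224066
[  -8.6 -512.5   12.4] roll 15.3
223 276
```

View pics/lift.png

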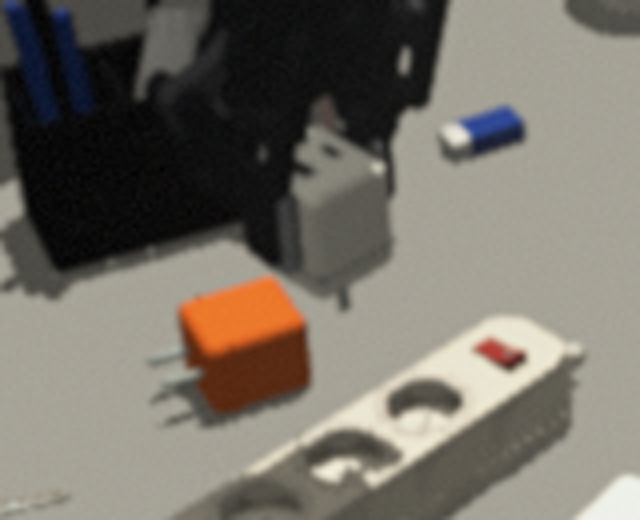

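Call:
drive_tool:
  deltas:
    - {"gripper":0.3,"translation":[0,-45,0],"roll":0}
    - {"gripper":0.3,"translation":[0,-100,0],"roll":1}
    - {"gripper":0.3,"translation":[-2,-155,0],"roll":3}
    - {"gripper":0.3,"translation":[-3,-210,0],"roll":5}
    - {"gripper":0.3,"translation":[-4,-265,0],"roll":7}
    - {"gripper":0.3,"translation":[-5,-320,0],"roll":9}
    - {"gripper":0.3,"translation":[-6,-375,0],"roll":11}
    - {"gripper":0.3,"translation":[-7,-430,0],"roll":13}
    - {"gripper":0.3,"translation":[-8,-480,0],"roll":15}
    - {"gripper":0.3,"translation":[-8.6,-512,20],"roll":15.3}
    - {"gripper":0.3,"translation":[-8.6,-512,50],"roll":15.3}
    - {"gripper":0.3,"translation":[-8.6,-512,70],"roll":15.3}
    - {"gripper":0.3,"translation":[-8.6,-512,70],"roll":15.3}

```text
time: 6.45
eef_pos: [0.4943, -0.1559, 0.0795]
tcp_rot: [180.0, -0.2, 163.1]
wrist_force: [0.4, 0.4, -1.3]
finger_gap: 0.0395
```

Run:
```python
from h import *
go((.4965,-.1566,.074,163.1))
s=snap('scene','hov.png')
h=[[.50605,-.1595,.0385],[.48695,-.1537,.0385]]
p=manip.observe()['eef_pos']; print('holes',proj(s,h),'tips pred',proj(s,np.array(h)*[1,1,0]+[0,0,p[2]-.0293]))
u,v=proj(s,[.4965,-.1566,.045])[0].astype(int);u-=48;v-=42; print(u,v)
cv2.imwrite('pics/hovc.png',cv2.resize(s['pixels'][v:v+75,u:u+96],None,fx=8,fy=8,interpolation=2)[...,::-1])
```

```text
t 6.45 p [ 494.3 -155.9   79.5] rot [179.96  -0.22 163.08] F [ 0.43  0.36 -1.31] gap 0.03954111387343526
[-2.3 -0.   5.5] roll -0.0
holes [[394.65281039 213.70836916]
 [400.37589498 217.48933441]] tips pred [[395.08149563 208.71119862]
 [400.83865322 212.46067959]]
349 171
```

View pics/hovc.png

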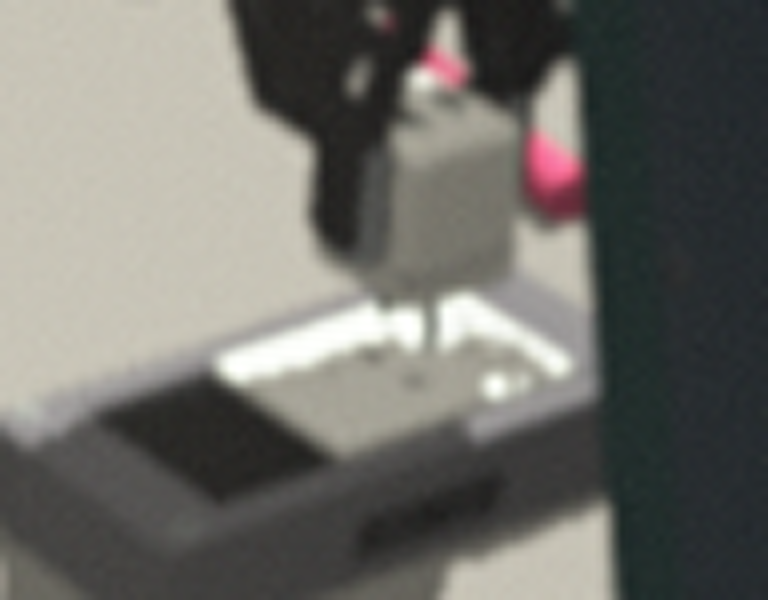

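Run:
```python
from h import *
s=manip.snapshot('scene');g=cv2.cvtColor(s['pixels'],cv2.COLOR_RGB2GRAY)
print(g[205:222,392:408])
o=manip.observe();zt=o['eef_pos'][2]-.0293;yaw=np.radians(-16.9);X=np.array([np.cos(yaw),np.sin(yaw)]);Y=np.array([-X[1],X[0]])
for tip,hole in (((402.4,214.0),(400.4,218.0)),((396.6,210.3),(395.3,214.9))):
    d=(plane(s,[tip],zt)-plane(s,[hole],.0385))[0][:2]*1e3; print('tip-hole in outlet x,y',d@X,d@Y, plane(s,[tip],zt),plane(s,[hole],.0385))
```

```text
[[170 148 127 120 116 115 111 105 104 106 106 105 106 108 111 112]
 [184 164 139 125 119 117 112 110 103 108 109 111 123 133 135 130]
 [177 167 152 134 113 113 122 120 114 114 109 133 173 199 202 187]
 [164 165 172 166 130 133 169 175 160 139 121 169 236 248 246 240]
 [184 203 225 229 200 205 239 243 228 185 135 187 250 254 250 249]
 [235 243 250 252 245 247 254 255 250 212 141 178 245 252 247 246]
 [251 253 254 254 252 251 252 254 252 213 136 171 240 250 243 238]
 [253 252 252 253 249 241 241 251 251 215 161 198 240 247 236 220]
 [251 241 233 233 225 200 206 236 243 220 196 228 241 233 206 179]
 [224 196 171 164 162 161 170 196 215 202 192 215 217 193 168 152]
 [178 160 144 128 138 152 160 169 176 173 174 180 177 165 157 154]
 [161 159 152 144 150 159 159 160 160 160 160 162 162 160 160 158]
 [161 163 160 160 160 161 161 153 149 152 158 160 161 161 161 162]
 [165 164 162 163 164 162 158 147 138 139 152 159 161 163 162 159]
 [162 164 163 163 163 163 160 152 146 147 154 158 162 162 162 161]
 [163 163 161 163 162 163 161 160 159 159 161 162 163 161 161 157]
 [164 162 160 162 163 163 162 161 160 163 164 160 160 160 154 144]]
tip-hole in outlet x,y -6.27625822800883 0.9357603137944439 [[ 0.47993976 -0.14912558  0.05211611]] [[ 0.48567294 -0.15184545  0.0385    ]]
tip-hole in outlet x,y -3.407069726653105 0.39263997545612106 [[ 0.49882515 -0.15461105  0.05211611]] [[ 0.50197094 -0.15597717  0.0385    ]]
```

Run:
```python
from h import *
s=manip.snapshot('scene');g=cv2.cvtColor(s['pixels'],cv2.COLOR_RGB2GRAY)
print(g[204:221,393:406])
o=manip.observe();zt=o['eef_pos'][2]-.0293;yaw=np.radians(-16.9);X=np.array([np.cos(yaw),np.sin(yaw)]);Y=np.array([-X[1],X[0]])
for tip,hole in (((402.15,212.3),(400.5,218.0)),((396.3,208.7),(395.1,215.)),((396.3,208.7),(395.1,214.3))):
    d=(plane(s,[tip],zt)-plane(s,[hole],.0385))[0][:2]*1e3; print('tip-hole in outlet x,y',d@X,d@Y)
go((.4965,-.1566,.074,163.1))
```

```text
[[129 119 115 111 112 111 113 110 109 109 108 108 110]
 [154 136 125 117 115 109 109 105 106 109 108 110 116]
 [173 147 129 117 114 118 113 110 112 110 124 146 161]
 [167 155 134 113 122 140 137 126 116 116 150 208 237]
 [166 171 166 145 166 201 199 177 146 122 183 246 254]
 [202 224 232 218 228 247 249 239 182 132 195 251 254]
 [244 250 252 249 249 253 255 251 198 133 189 247 250]
 [252 253 253 251 250 252 254 251 202 138 189 242 249]
 [252 253 250 241 234 241 251 251 219 173 216 243 248]
 [241 233 222 197 186 204 237 247 233 203 233 242 233]
 [197 171 158 152 156 168 197 222 212 194 214 221 194]
 [160 140 129 137 154 161 169 180 176 171 177 176 166]
 [159 153 145 149 157 162 160 160 160 161 160 161 162]
 [163 161 161 158 161 160 155 148 150 159 160 160 159]
 [163 164 165 164 162 161 147 136 142 151 159 159 162]
 [162 161 162 162 163 161 152 146 146 152 159 163 163]
 [163 162 163 161 161 160 158 158 159 161 162 162 163]]
tip-hole in outlet x,y -0.5857719897679143 -2.8000804893923865
tip-hole in outlet x,y 2.1172169295982637 -3.853145436093508
tip-hole in outlet x,y -0.3087984730517993 -1.8534238787796289
t 6.6 p [ 496.  -156.5   81.8] rot [-1.8000e+02  3.0000e-02  1.6311e+02] F [-1.13 -0.19 -1.02] gap 0.039506659209696
[-0.5  0.1  7.8] roll 0.0
```

Call:
drive_tool:
  deltas:
    - {"gripper":0.3,"translation":[-0.5,1.5,4],"roll":0}
    - {"gripper":0.3,"translation":[-0.5,1.5,9],"roll":0}
    - {"gripper":0.3,"translation":[-0.5,1.5,9],"roll":0}
    - {"gripper":0.3,"translation":[-0.5,1.5,9],"roll":0}

```text
time: 7.1
eef_pos: [0.4966, -0.1552, 0.0723]
tcp_rot: [180.0, 0.0, 163.1]
wrist_force: [-0.5, -0.7, -0.5]
finger_gap: 0.0399
```

Run:
```python
from h import *
go((.4965,-.1566,.0678,163.1))
im=np.mean([manip.snapshot('scene')['pixels'].astype(float) for _ in range(4)],0)
s=manip.snapshot('scene');c=im[200:230,385:420]
c=cv2.resize(c,None,fx=20,fy=20,interpolation=cv2.INTER_CUBIC).clip(0,255)
cv2.imwrite('pics/near.png',c[...,::-1])
go()
for zz in(.0385,):
  h=[400.4,218.0]; H=plane(s,[h],.0385)[0]
  print('px if moved +1mm outlet x / y:',[np.round(proj(s,H+np.r_[d,0]*.001)[0]-h,3) for d in ([.957,-.29],[.29,.957])], 'up 1mm',np.round(proj(s,H+[0,0,.001])[0]-h,3))
```

```text
t 7.1 p [ 496.6 -155.2   72.3] rot [180.    0.  163.1] F [-0.5  -0.74 -0.52] gap 0.039902567578782265
[-0.3 -1.4  4.5] roll -0.0
t 7.35 p [ 496.7 -155.3   72.4] rot [1.8000e+02 1.0000e-02 1.6309e+02] F [ 0.07  0.36 -1.34] gap 0.03926560427421254
px if moved +1mm outlet x / y: [array([-0.29 , -0.192]), array([-0.347,  0.124])] up 1mm [ 0.036 -0.388][ WARN:0@6.197] global loadsave.cpp:1063 imwrite_ Unsupported depth image for selected encoder is fallbacked to CV_8U.
```

View pics/near.png

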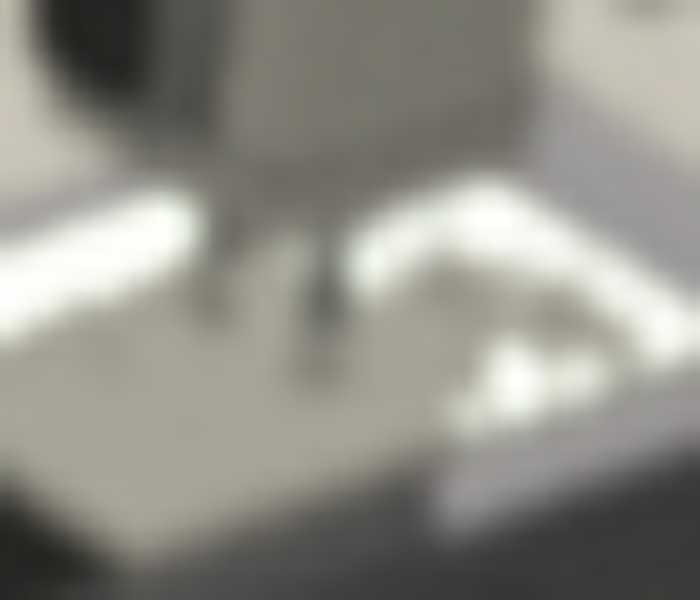

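Call:
drive_tool:
  deltas:
    - {"gripper":0.3,"translation":[0,1.8,0],"roll":0}
    - {"gripper":0.3,"translation":[0,1.8,2],"roll":0}
    - {"gripper":0.3,"translation":[0,1.8,4],"roll":0}
    - {"gripper":0.3,"translation":[0,1.8,5],"roll":0}
    - {"gripper":0.3,"translation":[0,1.8,5.5],"roll":0}
    - {"gripper":0.3,"translation":[0,1.8,5.5],"roll":0}

```text
time: 8.1
eef_pos: [0.4972, -0.1538, 0.0669]
tcp_rot: [-180.0, 0.0, 163.1]
wrist_force: [-1.2, -2.0, 0.6]
finger_gap: 0.0393
```

Call:
drive_tool:
  deltas:
    - {"gripper":0.3,"translation":[0,0,0.5],"roll":0}
    - {"gripper":0.3,"translation":[0,0,1],"roll":0}
    - {"gripper":0.3,"translation":[0,0,1],"roll":0}

```text
time: 8.48
eef_pos: [0.4973, -0.1537, 0.0657]
tcp_rot: [-180.0, 0.0, 163.1]
wrist_force: [1.0, -2.9, -1.5]
finger_gap: 0.0395
```

Call:
drive_tool:
  deltas:
    - {"gripper":0.3,"translation":[0,0,0.7],"roll":0}
    - {"gripper":0.3,"translation":[0,0,1.4],"roll":0}
    - {"gripper":0.3,"translation":[0,0,1.9],"roll":0}
    - {"gripper":0.3,"translation":[0,0,2.1],"roll":0}
    - {"gripper":0.3,"translation":[0,0,2.1],"roll":0}

```text
time: 9.1
eef_pos: [0.4971, -0.1535, 0.0637]
tcp_rot: [-180.0, -0.0, 163.1]
wrist_force: [0.5, -2.2, 0.7]
finger_gap: 0.0392
```

Call:
drive_tool:
  deltas:
    - {"gripper":0.3,"translation":[0,0,0.4],"roll":0}
    - {"gripper":0.3,"translation":[0,0,0.7],"roll":0}
    - {"gripper":0.3,"translation":[0,0,0.7],"roll":0}

```text
time: 9.48
eef_pos: [0.4972, -0.1535, 0.0633]
tcp_rot: [-180.0, 0.0, 163.1]
wrist_force: [-1.5, -1.6, 7.7]
finger_gap: 0.0396
```

Call:
drive_tool:
  deltas:
    - {"gripper":0.3,"translation":[0,1,0],"roll":0}
    - {"gripper":0.3,"translation":[0,2,0],"roll":0}
    - {"gripper":0.3,"translation":[0,3,0],"roll":0}
    - {"gripper":0.3,"translation":[0,4,0],"roll":0}
    - {"gripper":0.3,"translation":[0,5,0],"roll":0}
    - {"gripper":0.3,"translation":[0,6,0],"roll":0}
    - {"gripper":0.3,"translation":[0,6,0],"roll":0}

```text
time: 10.35
eef_pos: [0.4989, -0.1485, 0.0634]
tcp_rot: [-179.9, 0.0, 163.1]
wrist_force: [-2.1, -6.0, 7.9]
finger_gap: 0.0396
```

Call:
drive_tool:
  deltas:
    - {"gripper":0.3,"translation":[0,0.8,0],"roll":0}
    - {"gripper":0.3,"translation":[0,1.6,0],"roll":0}
    - {"gripper":0.3,"translation":[0,2.4,0],"roll":0}
    - {"gripper":0.3,"translation":[0,2.4,0],"roll":0}

```text
time: 10.85
eef_pos: [0.4996, -0.1462, 0.0634]
tcp_rot: [-179.9, 0.0, 163.1]
wrist_force: [-2.9, -6.6, 7.5]
finger_gap: 0.0399
```

Call:
drive_tool:
  deltas:
    - {"gripper":0.3,"translation":[0,0.8,0],"roll":0}
    - {"gripper":0.3,"translation":[0,1.6,0],"roll":0}
    - {"gripper":0.3,"translation":[0,1.6,0],"roll":0}

```text
time: 11.22
eef_pos: [0.5, -0.1447, 0.0634]
tcp_rot: [-179.9, 0.0, 163.1]
wrist_force: [-2.7, -6.9, 7.8]
finger_gap: 0.0392
```

Call:
drive_tool:
  deltas:
    - {"gripper":0.3,"translation":[0,0.8,0],"roll":0}
    - {"gripper":0.3,"translation":[0,1.6,0],"roll":0}
    - {"gripper":0.3,"translation":[0,1.6,0],"roll":0}

```text
time: 11.6
eef_pos: [0.5005, -0.1431, 0.0634]
tcp_rot: [-179.9, 0.0, 163.1]
wrist_force: [-3.1, -6.2, 7.4]
finger_gap: 0.0393
```

Call:
drive_tool:
  deltas:
    - {"gripper":0.3,"translation":[0,0.8,0],"roll":0}
    - {"gripper":0.3,"translation":[0,1.6,0],"roll":0}
    - {"gripper":0.3,"translation":[0,1.6,0],"roll":0}

```text
time: 11.98
eef_pos: [0.501, -0.1416, 0.0634]
tcp_rot: [-179.9, 0.0, 163.1]
wrist_force: [-2.0, -6.4, 8.5]
finger_gap: 0.0395
```

Call:
drive_tool:
  deltas:
    - {"gripper":0.3,"translation":[0,0.8,0],"roll":0}
    - {"gripper":0.3,"translation":[0,1.6,0],"roll":0}
    - {"gripper":0.3,"translation":[0,1.6,0],"roll":0}

```text
time: 12.35
eef_pos: [0.5014, -0.1401, 0.0633]
tcp_rot: [-179.9, 0.0, 163.1]
wrist_force: [-3.0, -7.0, 7.9]
finger_gap: 0.0394
```

Call:
drive_tool:
  deltas:
    - {"gripper":0.3,"translation":[0,0.8,0],"roll":0}
    - {"gripper":0.3,"translation":[0,1.6,0],"roll":0}
    - {"gripper":0.3,"translation":[0,1.6,0],"roll":0}

```text
time: 12.72
eef_pos: [0.5019, -0.1386, 0.0634]
tcp_rot: [-179.9, 0.0, 163.1]
wrist_force: [-2.3, -6.7, 7.6]
finger_gap: 0.039
```

Call:
drive_tool:
  deltas:
    - {"gripper":0.3,"translation":[0,0.8,0],"roll":0}
    - {"gripper":0.3,"translation":[0,1.6,0],"roll":0}
    - {"gripper":0.3,"translation":[0,1.6,0],"roll":0}

```text
time: 13.1
eef_pos: [0.5023, -0.1371, 0.0633]
tcp_rot: [-179.9, 0.0, 163.1]
wrist_force: [-2.0, -7.1, 8.0]
finger_gap: 0.0397
```

Call:
drive_tool:
  deltas:
    - {"gripper":0.3,"translation":[0,0.8,0],"roll":0}
    - {"gripper":0.3,"translation":[0,1.6,0],"roll":0}
    - {"gripper":0.3,"translation":[0,1.6,0],"roll":0}

```text
time: 13.48
eef_pos: [0.5028, -0.1356, 0.0633]
tcp_rot: [-179.9, 0.0, 163.1]
wrist_force: [-3.6, -7.7, 7.5]
finger_gap: 0.0394
```

Call:
drive_tool:
  deltas:
    - {"gripper":0.3,"translation":[0,0.8,0],"roll":0}
    - {"gripper":0.3,"translation":[0,1.6,0],"roll":0}
    - {"gripper":0.3,"translation":[0,1.6,0],"roll":0}

```text
time: 13.85
eef_pos: [0.5033, -0.134, 0.0634]
tcp_rot: [-179.9, 0.0, 163.1]
wrist_force: [-2.2, -6.7, 8.3]
finger_gap: 0.0397
```

Call:
drive_tool:
  deltas:
    - {"gripper":0.3,"translation":[0,0.8,0],"roll":0}
    - {"gripper":0.3,"translation":[0,1.6,0],"roll":0}
    - {"gripper":0.3,"translation":[0,1.6,0],"roll":0}

```text
time: 14.22
eef_pos: [0.5039, -0.132, 0.0632]
tcp_rot: [-180.0, 0.0, 163.1]
wrist_force: [0.4, -2.7, 3.9]
finger_gap: 0.0393
```

Call:
drive_tool:
  deltas:
    - {"gripper":0.3,"translation":[0,0,0.4],"roll":0}
    - {"gripper":0.3,"translation":[0,0,0.8],"roll":0}
    - {"gripper":0.3,"translation":[0,0,0.8],"roll":0}

```text
time: 14.6
eef_pos: [0.504, -0.1317, 0.0624]
tcp_rot: [180.0, 0.0, 163.1]
wrist_force: [-0.6, -2.7, 7.0]
finger_gap: 0.0394
```

Call:
drive_tool:
  deltas:
    - {"gripper":0.3,"translation":[0,0.3,0.2],"roll":0}
    - {"gripper":0.3,"translation":[0,0.5,0.5],"roll":0}
    - {"gripper":0.3,"translation":[0,0.5,0.5],"roll":0}

```text
time: 14.98
eef_pos: [0.5041, -0.1311, 0.0617]
tcp_rot: [180.0, 0.0, 163.1]
wrist_force: [1.6, -1.1, 3.9]
finger_gap: 0.0393
```

Dropping in: lower z with falling force. I'll press on down in small steps.

Call:
drive_tool:
  deltas:
    - {"gripper":0.3,"translation":[0,0,0.6],"roll":0}
    - {"gripper":0.3,"translation":[0,0,1.2],"roll":0}
    - {"gripper":0.3,"translation":[0,0,1.2],"roll":0}

```text
time: 15.35
eef_pos: [0.5041, -0.1311, 0.0605]
tcp_rot: [180.0, 0.0, 163.1]
wrist_force: [3.7, -0.1, 3.7]
finger_gap: 0.0394
```

Call:
drive_tool:
  deltas:
    - {"gripper":0.3,"translation":[-0.3,0.2,0.6],"roll":0}
    - {"gripper":0.3,"translation":[-0.3,0.2,1.5],"roll":0}
    - {"gripper":0.3,"translation":[-0.3,0.2,2],"roll":0}
    - {"gripper":0.3,"translation":[-0.3,0.2,2],"roll":0}

```text
time: 15.85
eef_pos: [0.5042, -0.131, 0.0584]
tcp_rot: [180.0, -0.0, 163.1]
wrist_force: [2.4, -0.7, 4.4]
finger_gap: 0.0391
```

Call:
drive_tool:
  deltas:
    - {"gripper":0.3,"translation":[-0.2,0.1,1],"roll":0}
    - {"gripper":0.3,"translation":[-0.2,0.1,2],"roll":0}
    - {"gripper":0.3,"translation":[-0.2,0.1,3],"roll":0}
    - {"gripper":0.3,"translation":[-0.2,0.1,4],"roll":0}
    - {"gripper":0.3,"translation":[-0.2,0.1,4],"roll":0}

```text
time: 16.48
eef_pos: [0.5044, -0.1311, 0.0543]
tcp_rot: [180.0, -0.0, 163.1]
wrist_force: [2.4, -0.0, 1.1]
finger_gap: 0.0396
```

Call:
drive_tool:
  deltas:
    - {"gripper":0.3,"translation":[-0.1,0,1],"roll":0}
    - {"gripper":0.3,"translation":[-0.1,0,2],"roll":0}
    - {"gripper":0.3,"translation":[-0.1,0,3],"roll":0}
    - {"gripper":0.3,"translation":[-0.1,0,4],"roll":0}
    - {"gripper":0.3,"translation":[-0.1,0,4.5],"roll":0}
    - {"gripper":0.3,"translation":[-0.1,0,4.5],"roll":0}

```text
time: 17.23
eef_pos: [0.5045, -0.1311, 0.0499]
tcp_rot: [180.0, -0.0, 163.1]
wrist_force: [0.3, -0.1, 2.8]
finger_gap: 0.0396
```

Call:
drive_tool:
  deltas:
    - {"gripper":0.3,"translation":[0,0,0.4],"roll":0}
    - {"gripper":0.3,"translation":[0,0,0.8],"roll":0}
    - {"gripper":0.3,"translation":[0,0,1.1],"roll":0}
    - {"gripper":0.3,"translation":[0,0,1.1],"roll":0}

```text
time: 17.73
eef_pos: [0.5046, -0.1311, 0.0489]
tcp_rot: [-180.0, -0.0, 163.1]
wrist_force: [0.6, 0.3, 3.9]
finger_gap: 0.0395
```

Call:
drive_tool:
  deltas:
    - {"gripper":0.3,"translation":[0,0,0.4],"roll":0}
    - {"gripper":0.3,"translation":[0,0,0.8],"roll":0}
    - {"gripper":0.3,"translation":[0,0,0.8],"roll":0}

```text
time: 18.1
eef_pos: [0.5046, -0.1311, 0.0487]
tcp_rot: [-180.0, 0.0, 163.1]
wrist_force: [-4.3, 1.8, 16.3]
finger_gap: 0.0395
```

Call:
drive_tool:
  deltas:
    - {"gripper":0.3,"translation":[0,0,-0.6],"roll":0}
    - {"gripper":1,"translation":[0,0,-0.6],"roll":0}
    - {"gripper":1,"translation":[0,0,-0.6],"roll":0}
    - {"gripper":1,"translation":[0,0,-0.6],"roll":0}
    - {"gripper":1,"translation":[0,0,-0.6],"roll":0}
    - {"gripper":1,"translation":[0,0,-0.6],"roll":0}
    - {"gripper":1,"translation":[0,0,-0.6],"roll":0}
    - {"gripper":1,"translation":[0,0,-10],"roll":0}
    - {"gripper":1,"translation":[0,0,-40],"roll":0}
    - {"gripper":1,"translation":[0,0,-80],"roll":0}
    - {"gripper":1,"translation":[0,0,-130],"roll":0}
    - {"gripper":1,"translation":[0,0,-180],"roll":0}
    - {"gripper":1,"translation":[0,0,-180],"roll":0}
    - {"gripper":1,"translation":[0,0,-180],"roll":0}

```text
time: 19.85
eef_pos: [0.5044, -0.131, 0.2281]
tcp_rot: [180.0, 0.0, 163.1]
wrist_force: [0.2, 0.9, -0.4]
finger_gap: 0.0856
```

Run:
```python
from h import *
go()
s=snap('scene')
cv2.imwrite('pics/end.png',cv2.resize(s['pixels'][130:330,250:500],None,fx=3,fy=3,interpolation=2)[...,::-1])
```

```text
t 19.85 p [ 504.4 -131.   228.1] rot [180.     0.   163.09] F [ 0.21  0.91 -0.44] gap 0.08561497916172346
```

View pics/end.png

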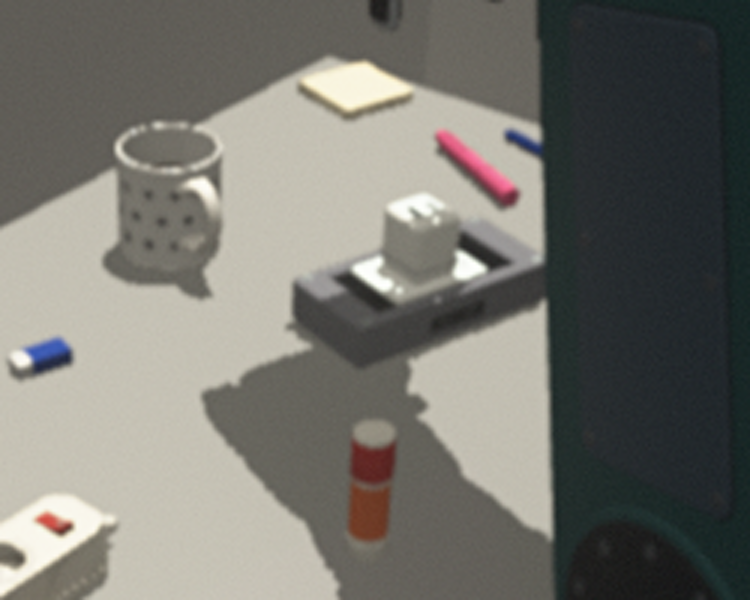

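The charger stands upright and flush on the opened shutter at crop (420,238). The mug, glue stick and eraser are standing in place, and the gripper is clear.

```bash
python3 -c "
from rig import manip
manip.close_job()"
```

```text
the job is handed in; nothing more can be done
```

The white charger is out of the strip and fully plugged into the grey desk outlet, and I handed the job in at about 20 s of the 54 s allowed.

**How it went:** The pins went into the shutter holes and I slid the shutter about 22 mm open, bearing down with about 8 N. There I felt the vertical and sideways forces fall and the height drop as the pins found the sockets. I pressed the charger down until the force rose sharply, then released it and lifted clear.

**Last checks:**
- **Seating:** At the stop the tool stood 48.7 mm above the desk, against 48.8 mm expected for the underside resting on the shutter. The highest wrist force I read was about 16 N, against the 40 N limit; I only had readings at the end of each move.
- **Final picture:** The charger is upright and flush with the shutter held open. The mug, glue stick and eraser stand where they were, judged by eye, and the gripper is open and well clear.

**Disagreements:**
- Triangulating the charger's top from both cameras left a 10 mm mismatch, because the scene-view mask took in more than the top face. I used the top view for position instead, and the 39.8 mm finger gap confirmed the grip was across its 40 mm side.
- The scene picture put the pins about 2–3 mm short of the holes along the outlet's y, though the calibrated positions said they were aligned. I moved 3.3 mm that way in two steps and the pins went in, so the picture was right.

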